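# Index the vial carousel to its next slot

## Task

Bring the next vial to the reader: with a fingertip press in the black plunger button on the carousel's arm, turn the carousel by its arm counter-clockwise (seen from above) to the very next slot of the index plate, and let the plunger spring fully back up into that slot. Grasp nothing: leave the vials seated in their pockets and everything else standing where it is, and finish with the fingers clear.

Things in the scene. Friction and masses are not known exactly. Their poses are not given: they have to be found in the camera images.
- plunger (a joint): the spring plunger on the arm; its black round button is pressed straight down. Value in m: 0 = fully up (seated in a slot), 0.014 = fully pressed. It takes 2 N to start and about 5 N to press fully. Its steel pin stands up 9 mm into the index plate from below, so past 0.009 the arm is free to turn; off a slot the pin rides under the plate at about 0.009 when let go and snaps up by itself when it comes under the next slot
- carousel (a joint): turning angle of the carousel about its upright axis, rad; 0 = the starting slot, positive = counter-clockwise seen from above. The eight slots are 45 deg (0.785 rad) apart with about 0.5 deg of play; it turns with a light drag (about 0.1 N m) and is locked while the pin is in a slot. Its stops are at -1.7 and 1.7
- button_top (a point): centre of the flat top of the black plunger button, 32 mm in diameter, 152 mm from the carousel's axis and 85 mm above the bench when up, over the round end (46 mm wide) of the flat steel arm (30 mm wide, its top 55 mm above the bench). It moves with the button and the arm; z is up
- lug_top (a point): centre of the top of the steel lug, a plain upright plate on the arm next to the button, on its counter-clockwise side: 30 mm along the arm, 6 mm thick, its top 105 mm above the bench (20 mm over the button when up). Its near face is 25 mm from the button's centre; a finger on the button that is moved counter-clockwise may carry the arm by friction on the button or by pushing on this lug
- axis (a point): point on the carousel's upright turning axis, at the top of its small steel hub cap, 81 mm above the bench; z is up. Its x axis points from the carousel's axis to the read head
- indexer: the fixed vial indexer: round cream base 210 mm wide, above it an aluminium index plate 280 mm wide (30 to 42 mm above the bench) with eight slots 10 mm wide in its rim, and a cream read head on one side, 86 mm high, 90 to 200 mm from the axis. Origin on the carousel's axis at bench level, x towards the read head. The octagonal carousel (75 mm high over the bench, 145 mm wide) has eight vial pockets; its arm starts opposite the read head
- vial0: amber glass vial with white cap, 22 mm wide and 52 mm high, loose in a carousel pocket, its top 102 mm above the bench; origin at its underside, 50 mm above the bench
- vial1: a like vial in the next pocket; origin at its underside
- vial2: a like vial in another pocket; origin at its underside
- wash_bottle: white bottle with blue cap, 72 mm wide, 150 mm high, a bystander; origin at its underside
- paper_roll: white paper roll standing upright, 84 mm wide, 110 mm high, a bystander; origin at its underside
- tip_box: grey box with white lid, 85 x 120 x 62 mm, a bystander; origin at its underside
- beaker: small glass beaker, 60 mm wide, 70 mm high, beside the indexer, a bystander; origin at its underside
- weigh_dish: white ceramic disc-shaped dish, 56 mm wide, 16 mm high, beside the indexer, a bystander; origin at its underside

How it is judged:
By the outcome, as a careful person would: the job done as asked, in the order asked, and still so for the second after the job is handed in, with the robot touching nothing.
It also fails if it takes over 45 s, if anything falls off the work surface, if the arm or the gripper's body presses on something with over 40 N, if the wrist force passes 120 N, or if a joint passes its speed limit or range.

## Robot

A 7-joint arm with a two-finger parallel gripper is mounted at the origin on the work surface. World frame = base frame: x ahead of the robot, y to its left, z up, the work surface at z = 0. Lengths are in m, angles in rad, forces in N, time in s.
With the tool pointing down it reaches from about 0.4 to 0.875 m from the base axis. Payload 6.5 kg.
Tool frame: the origin (TCP) lies midway between the tips of the shut fingers; the grasp point (between the pads) lies 19 mm behind it; z points along the fingers, y is the line along which they close (so a half turn about z gives the same grasp; the last joint's range is limited). The gripper opens to 88 mm and grips with 3 to 60 N. Pads are 18 mm wide; open, the fingers measure 123 mm over their backs; the gripper's body (75 mm by 187 mm) begins 45 mm behind the grasp point.
Start: joints at [1.245, 0.536, -0.004, 1.538, 0.003, 1.067, -0.071], TCP at [0.167, -0.628, 0.212] pointing down, gripper open.
Joint ranges: [-2.7, 2.7], [-0.37, 2.16], [-1.27, 1.26], [0.24, 2.4], [-1.31, 4.45], [0.19, 1.91], [-2.76, 2.76]. Speed limits (rad/s): [2.39, 2.39, 3.14, 3.14, 3.14, 3.14, 3.14].

## Interface

Orientations are given as a unit quaternion [w, x, y, z].
In Python, from workcell import observe, eyes, ticket gives the robot as it stands. The module is installed in compiled form; this text tells all that it offers.
- The arm moves only by the tool play_rows, never from a script. Its argument "series" is a list of rows, each an object of numbers: "claw": the finger opening in m, from 0 to 0.0881; "tx", "ty", "tz": the shift along the tool's x, y, z in m; "ax", "ay", "az": the turn, a rotation vector about the tool's x, y, z in degrees. A call has 1 to 20 rows; each row is the pose to reach, as a shift and turn from the pose commanded when the call began, along the tool's axes at that moment; what a row does not reach only later rows make up. A row lasts 1/10 s, in which the tool goes at most 50 mm and 8.59 degrees, less where a joint would pass 70% of its speed; a pose out of reach is approached as far as the arm can. A call with a gripper value outside its range is refused whole. The fingers move at their own pace and stop on an object; the grip force is fixed at half the most. Time passes only in rows, so rows that repeat a pose let the fingers close. It gives the time, the measured TCP pose, the force, the opening and the grip force at its end, in the units of the state.
- observe(): the state, without advancing time (a new reading comes with each control period).
- eyes.capture(name): name is "side" or "top" or "wrist"; returns a dict with "img" (480x640x3 uint8, red, green, blue), "fx", "fy", "cx", "cy" (pixels), "position" and "attitude" of the camera in the world; the wrist camera has in their place "mount" (4x4, takes a point from camera to tool coordinates, whose origin is the TCP and whose axes are the flange's). Camera axes: x right, y up, looking along -z (the intrinsics and any distortion apply to the point x, -y, -z); pixel columns grow to the right and rows downward; lengths in m; the calibration is good to about 2 mm. A picture is of the moment at which its call begins: read the wrist's pose just before it. There is no depth.
- ticket.close_job(): hands the job in; it is judged then, once.
The state is a dict: "clock": time; "q": joint angles; "joint_velocities": joint speeds; "joint_torque": joint torques, N m; "tcp_pos": TCP position; "orientation": TCP orientation; "force": force on the tool from outside, world axes, zero at the start; "moment": the same for the moment, N m; "finger_gap": opening from 0.0 (shut) to 1.0 (fully open); "grasp_force": force on a finger pad.
Only numpy, scipy, OpenCV 4.12 (cv2) and the standard library are available. Lean on these libraries where they do the work, as an engineer would, in place of code of your own. Each camera call takes 0.05 s, during which the arm holds its last target. There are 200 camera calls.

## Working session

There is one attempt and no reset: what is moved stays moved. The work goes in short steps, Python scripts to look and compute and a tool call to move; the robot and the scene stay as the last step left them, time stands still between calls to the robot, and variables do not carry over. Pictures are saved under pics/ and viewed, at most 10 in all, crops included, and the job is handed in when it is done.

Besides the shell and the picture viewer there is one more tool, called after "Request:" by a JSON object that holds its "api" and its "payload". play_rows: Moves the arm, as the interface text tells. Its arguments: {"type":"object","properties":{"series":{"type":"array","items":{"type":"object","properties":{"claw":{"type":"number"},"tx":{"type":"number"},"ty":{"type":"number"},"tz":{"type":"number"},"ax":{"type":"number"},"ay":{"type":"number"},"az":{"type":"number"}}}}},"required":["series"]}

```bash
mkdir -p pics; cat > h.py <<'E'
import numpy as np, cv2
from workcell import observe, eyes, ticket
from scipy.spatial.transform import Rotation as R
def rot(q): return R.from_quat([q[1],q[2],q[3],q[0]]).as_matrix()
E
python3 - <<'E'
from h import *
s=observe(); print({k:np.round(v,3).tolist() for k,v in s.items()})
for n in ("side","top"):
    c=eyes.capture(n); cv2.imwrite(f"pics/{n}0.png",c["img"][:,:,::-1])
    np.save(f"{n}.npy",c,allow_pickle=True)
    print({k:(v if not hasattr(v,'shape') else np.round(v,4).tolist()) for k,v in c.items() if k!="img"})
E
```

```text
{'clock': 0.0, 'q': [1.245, 0.537, -0.004, 1.539, 0.003, 1.067, -0.071], 'joint_velocities': [0.001, -0.0, 0.001, -0.001, -0.001, -0.001, 0.0], 'joint_torque': [-0.0, -57.097, 0.991, -25.16, -0.056, 0.018, 0.0], 'tcp_pos': [0.167, -0.628, 0.211], 'orientation': [-0.001, 0.992, 0.13, -0.0], 'force': [-0.059, 0.157, -0.262], 'moment': [-0.026, 0.008, -0.031], 'grasp_force': 0.0, 'finger_gap': 1.0}
{'fx': 435.3272335071149, 'fy': 435.3272335071149, 'cx': 318.5404084181424, 'cy': 239.33316551802713, 'position': [0.3714, 0.8157, 0.664], 'attitude': [-0.0816, -0.0529, 0.4669, 0.8789]}
{'fx': 573.3342677179379, 'fy': 573.3342677179379, 'cx': 318.8240661222468, 'cy': 239.29846191004685, 'position': [0.3593, -0.0142, 1.7142], 'attitude': [-0.6942, -0.0518, 0.0405, 0.7167]}
```

View pics/side0.png

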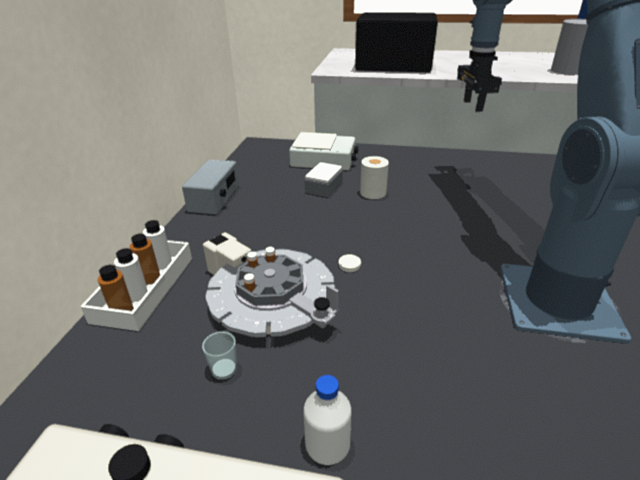

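View pics/top0.png

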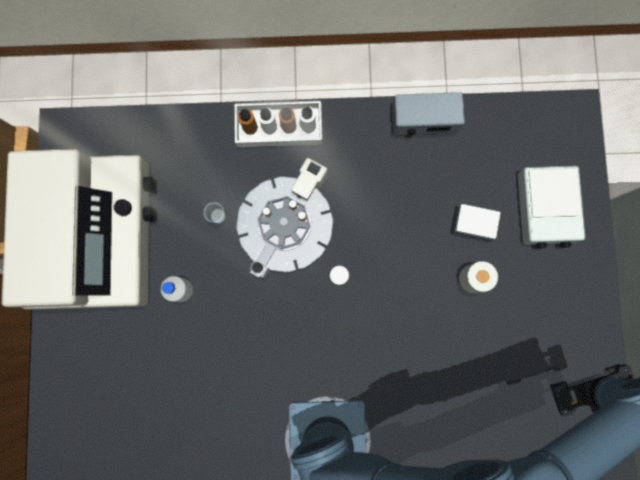

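The side view shows the button near (322,303) and the hub near (269,270). In the top view they are near (258,268) and (284,221). I'll zoom in on both.

```bash
python3 - <<'E'
from h import *
a=np.load("top.npy",allow_pickle=True).item()["img"][195:285,230:330,::-1]
b=np.load("side.npy",allow_pickle=True).item()["img"][230:340,200:345,::-1]
A=cv2.resize(a,None,fx=4,fy=4,interpolation=cv2.INTER_CUBIC)
B=cv2.resize(b,None,fx=2.7,fy=2.7,interpolation=cv2.INTER_CUBIC)
o=np.zeros((max(A.shape[0],B.shape[0]),A.shape[1]+B.shape[1],3),np.uint8);o[:A.shape[0],:A.shape[1]]=A;o[:B.shape[0],A.shape[1]:]=B
cv2.imwrite("pics/crop.png",o);print(o.shape)
E
```

```text
(360, 792, 3)
```

View pics/crop.png

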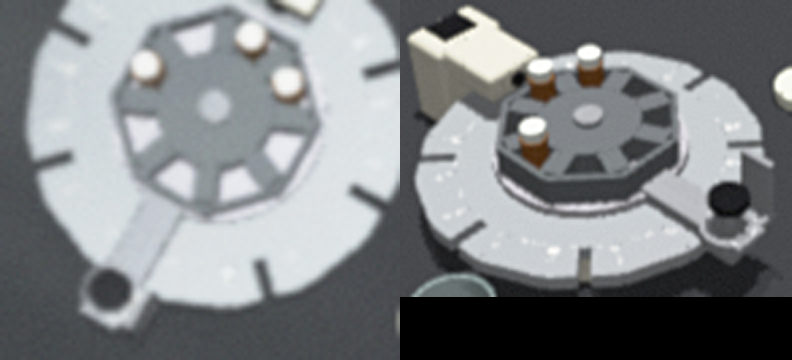

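The crop puts the hub at top (283.4,220.9) and side (269.4,272.3). The button is at top (256.9,267.1) and side (321.6,301.6), and the lug is on its lower-right side in the top view.

```bash
cat >> h.py <<'E'
def ray(c,uv,pos=None,M=None):
    if M is None: M=rot(c["attitude"]);pos=np.array(c["position"])
    d=np.array([(uv[0]-c["cx"])/c["fx"],-(uv[1]-c["cy"])/c["fy"],-1]);d=M@d
    return np.array(pos),d/np.linalg.norm(d)
def tri(rs):
    A=sum(np.eye(3)-np.outer(d,d) for p,d in rs);b=sum((np.eye(3)-np.outer(d,d))@p for p,d in rs)
    X=np.linalg.solve(A,b);return X,[round(float(np.linalg.norm(np.cross(X-p,d))),4) for p,d in rs]
def atz(r,z): p,d=r;return p+d*(z-p[2])/d[2]
E
python3 - <<'E'
from h import *
T=np.load("top.npy",allow_pickle=True).item();S=np.load("side.npy",allow_pickle=True).item()
print(rot(T["attitude"]).round(3))
P={}
for n,t,s,z in(("hub",(283.4,220.9),(269.4,272.3),.081),("btn",(256.9,267.1),(321.6,301.6),.085)):
    rt,rs=ray(T,t),ray(S,s);X,e=tri([rt,rs]);print(n,X.round(4),e,atz(rt,z).round(4),atz(rs,z).round(4));P[n]=X
d=P["btn"]-P["hub"];print(np.hypot(d[0],d[1]),np.degrees(np.arctan2(d[1],d[0])))
c=eyes.capture("wrist");print(np.round(c["mount"],4),c["fx"],c["cx"],c["cy"],[k for k in c])
print(np.round(rot(observe()["orientation"]),3))
E
```

```text
[[-0.031  0.991 -0.13 ]
 [-0.999 -0.033 -0.014]
 [-0.018  0.13   0.991]]
hub [0.6302 0.109  0.0794] [0.0013, 0.0013] [0.6312 0.1092 0.081 ] [0.6282 0.1109 0.081 ]
btn [0.4991 0.1875 0.085 ] [0.0005, 0.0005] [0.4996 0.1876 0.085 ] [0.4986 0.1875 0.085 ]
0.15281321436220563 149.08730767587565
[[-7.000e-04  9.563e-01  2.923e-01  7.550e-02]
 [ 1.000e+00  5.000e-04  6.000e-04 -5.000e-04]
 [ 5.000e-04  2.923e-01 -9.563e-01 -1.734e-01]
 [ 0.000e+00  0.000e+00  0.000e+00  1.000e+00]] 410.98865675234316 318.3949970704389 233.47235723812597 ['img', 'fx', 'fy', 'cx', 'cy', 'mount']
[[ 0.966  0.257 -0.   ]
 [ 0.257 -0.966  0.001]
 [-0.    -0.001 -1.   ]]
```

Request:
{"api": "play_rows", "payload": {"series": [{"claw":0,"tx":0.358,"ty":-0.244},{"claw":0,"tx":0.358,"ty":-0.244},{"claw":0,"tx":0.358,"ty":-0.244},{"claw":0,"tx":0.358,"ty":-0.244},{"claw":0,"tx":0.358,"ty":-0.244},{"claw":0,"tx":0.358,"ty":-0.244},{"claw":0,"tx":0.358,"ty":-0.244},{"claw":0,"tx":0.358,"ty":-0.244},{"claw":0,"tx":0.53,"ty":-0.7025,"az":-44.2},{"claw":0,"tx":0.53,"ty":-0.7025,"az":-44.2},{"claw":0,"tx":0.53,"ty":-0.7025,"az":-44.2},{"claw":0,"tx":0.53,"ty":-0.7025,"az":-44.2},{"claw":0,"tx":0.53,"ty":-0.7025,"az":-44.2},{"claw":0,"tx":0.53,"ty":-0.7025,"az":-44.2},{"claw":0,"tx":0.53,"ty":-0.7025,"az":-44.2},{"claw":0,"tx":0.53,"ty":-0.7025,"az":-44.2},{"claw":0,"tx":0.53,"ty":-0.7025,"az":-44.2},{"claw":0,"tx":0.53,"ty":-0.7025,"az":-44.2},{"claw":0,"tx":0.53,"ty":-0.7025,"az":-44.2},{"claw":0,"tx":0.53,"ty":-0.7025,"az":-44.2}]}}

```text
invalid input
```

```bash
cat >> h.py <<'E'
def wrist(name):
    s=observe();c=eyes.capture("wrist");cv2.imwrite(f"pics/{name}.png",c["img"][:,:,::-1])
    M=rot(s["orientation"]);m=np.array(c["mount"])
    c["M"]=M@m[:3,:3];c["pos"]=np.array(s["tcp_pos"])+M@m[:3,3];np.save(name+".npy",c,allow_pickle=True);return s,c
def proj(c,X):
    v=c["M"].T@(np.array(X)-c["pos"]);return np.round([c["cx"]-c["fx"]*v[0]/v[2],c["cy"]+c["fy"]*v[1]/v[2]],1)
E
python3 - <<'E'
from h import *
s,c=wrist("w1");print({k:np.round(v,4).tolist() for k,v in s.items()})
x=rot(s["orientation"])[:,0];print(np.degrees(np.arctan2(x[1],x[0])),proj(c,[.4991,.1875,.085]),proj(c,[.6302,.109,.081]))
E
```

```text
{'clock': 0.15, 'q': [1.2448, 0.537, -0.0044, 1.5386, 0.0026, 1.0673, -0.0712], 'joint_velocities': [0.0003, -0.0021, 0.0007, -0.0033, 0.0001, 0.0003, 0.0003], 'joint_torque': [0.0011, -57.133, 0.9915, -25.1834, -0.0562, 0.0151, 0.0001], 'tcp_pos': [0.1669, -0.6277, 0.2117], 'orientation': [-0.0006, 0.9916, 0.1296, -0.0001], 'force': [0.4131, -0.1225, 1.4411], 'moment': [-0.0169, 0.0448, 0.0349], 'grasp_force': 0.0, 'finger_gap': 1.0037}
14.889866323639358 [-1540.4 -1150.9] [-1588.7 -1781. ]
```

View pics/w1.png

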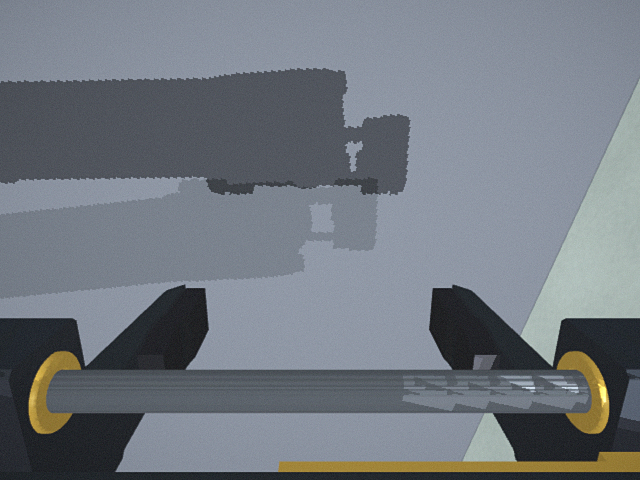

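The call was refused and the arm did not move. The picture shows only the open fingers over the floor and bench. I'll retry with all keys given.

Request:
{"api": "play_rows", "payload": {"series": [{"claw":0,"tx":0.358,"ty":-0.244,"tz":0,"ax":0,"ay":0,"az":0},{"claw":0,"tx":0.358,"ty":-0.244,"tz":0,"ax":0,"ay":0,"az":0},{"claw":0,"tx":0.358,"ty":-0.244,"tz":0,"ax":0,"ay":0,"az":0},{"claw":0,"tx":0.358,"ty":-0.244,"tz":0,"ax":0,"ay":0,"az":0},{"claw":0,"tx":0.358,"ty":-0.244,"tz":0,"ax":0,"ay":0,"az":0},{"claw":0,"tx":0.358,"ty":-0.244,"tz":0,"ax":0,"ay":0,"az":0},{"claw":0,"tx":0.358,"ty":-0.244,"tz":0,"ax":0,"ay":0,"az":0},{"claw":0,"tx":0.358,"ty":-0.244,"tz":0,"ax":0,"ay":0,"az":0},{"claw":0,"tx":0.53,"ty":-0.7025,"tz":0,"ax":0,"ay":0,"az":-44.2},{"claw":0,"tx":0.53,"ty":-0.7025,"tz":0,"ax":0,"ay":0,"az":-44.2},{"claw":0,"tx":0.53,"ty":-0.7025,"tz":0,"ax":0,"ay":0,"az":-44.2},{"claw":0,"tx":0.53,"ty":-0.7025,"tz":0,"ax":0,"ay":0,"az":-44.2},{"claw":0,"tx":0.53,"ty":-0.7025,"tz":0,"ax":0,"ay":0,"az":-44.2},{"claw":0,"tx":0.53,"ty":-0.7025,"tz":0,"ax":0,"ay":0,"az":-44.2},{"claw":0,"tx":0.53,"ty":-0.7025,"tz":0,"ax":0,"ay":0,"az":-44.2},{"claw":0,"tx":0.53,"ty":-0.7025,"tz":0,"ax":0,"ay":0,"az":-44.2},{"claw":0,"tx":0.53,"ty":-0.7025,"tz":0,"ax":0,"ay":0,"az":-44.2},{"claw":0,"tx":0.53,"ty":-0.7025,"tz":0,"ax":0,"ay":0,"az":-44.2},{"claw":0,"tx":0.53,"ty":-0.7025,"tz":0,"ax":0,"ay":0,"az":-44.2},{"claw":0,"tx":0.53,"ty":-0.7025,"tz":0,"ax":0,"ay":0,"az":-44.2}]}}

```text
clock: 2.2
tcp_pos: [0.4982, 0.1907, 0.2123]
orientation: [-0.001, 0.869, 0.495, 0.0]
force: [-0.5, -0.8, 0.2]
finger_gap: 0.009
grasp_force: 0.0
```

```bash
python3 - <<'E'
from h import *
s,c=wrist("w2");print(s["tcp_pos"],s["q"])
x=rot(s["orientation"])[:,0];print(np.degrees(np.arctan2(x[1],x[0])),proj(c,[.4991,.1875,.085]),proj(c,[.6302,.109,.081]))
E
```

```text
[0.49817577 0.19065797 0.2122919 ] [-0.0370108   0.38644681 -0.51757241  1.82461329  0.22314028  0.98781341
 -1.18050433]
59.399184908086696 [322.5 216.5] [522.2 216.1]
```

View pics/w2.png

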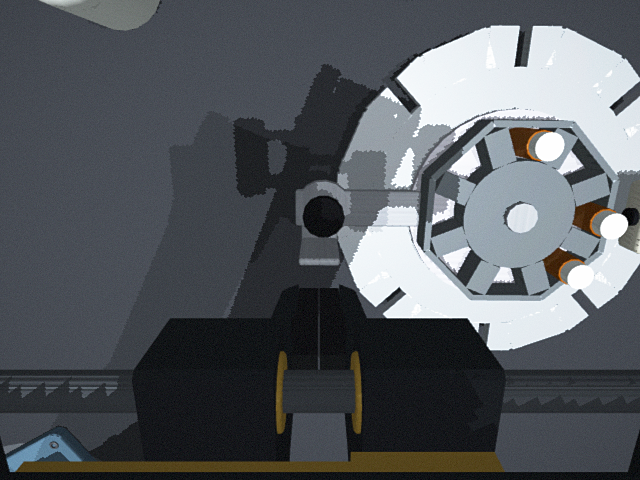

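The wrist view shows the button at (323,216) and the hub at (522,217), within about 1 px of prediction. The lug is at about (319,250), on the tool's -x side. Descending.

Request:
{"api": "play_rows", "payload": {"series": [{"claw":0,"tx":-0.001,"ty":0.001,"tz":0.04,"ax":0,"ay":0,"az":0},{"claw":0,"tx":-0.001,"ty":0.001,"tz":0.08,"ax":0,"ay":0,"az":0},{"claw":0,"tx":-0.001,"ty":0.001,"tz":0.105,"ax":0,"ay":0,"az":0},{"claw":0,"tx":-0.001,"ty":0.001,"tz":0.115,"ax":0,"ay":0,"az":0},{"claw":0,"tx":-0.001,"ty":0.001,"tz":0.115,"ax":0,"ay":0,"az":0},{"claw":0,"tx":-0.001,"ty":0.001,"tz":0.115,"ax":0,"ay":0,"az":0}]}}

```text
clock: 2.85
tcp_pos: [0.5, 0.1851, 0.0984]
orientation: [0.0, 0.87, 0.493, 0.001]
force: [0.6, -0.2, 0.8]
finger_gap: 0.006
grasp_force: 0.0
```

Request:
{"api": "play_rows", "payload": {"series": [{"claw":0,"tx":0.0015,"ty":-0.002,"tz":0.01,"ax":0,"ay":0,"az":0},{"claw":0,"tx":0.0015,"ty":-0.002,"tz":0.016,"ax":0,"ay":0,"az":0},{"claw":0,"tx":0.0015,"ty":-0.002,"tz":0.02,"ax":0,"ay":0,"az":0},{"claw":0,"tx":0.0015,"ty":-0.002,"tz":0.023,"ax":0,"ay":0,"az":0},{"claw":0,"tx":0.0015,"ty":-0.002,"tz":0.0255,"ax":0,"ay":0,"az":0},{"claw":0,"tx":0.0015,"ty":-0.002,"tz":0.0255,"ax":0,"ay":0,"az":0},{"claw":0,"tx":0.0015,"ty":-0.002,"tz":0.0255,"ax":0,"ay":0,"az":0}]}}

```text
clock: 3.55
tcp_pos: [0.4982, 0.1879, 0.0718]
orientation: [0.0, 0.87, 0.493, 0.0]
force: [-0.5, -0.3, -1.1]
finger_gap: 0.0
grasp_force: 0.0
```

```bash
python3 - <<'E'
from h import *
F=[]
for i in range(3):
    c=eyes.capture("side");s=observe();F.append(s["force"]);print(np.round(s["force"],2),np.round(s["moment"],3),np.round(s["tcp_pos"],4))
w=wrist("w3")[1]["img"][130:330,200:440,::-1]
b=c["img"][230:340,240:380,::-1]
o=np.hstack([cv2.resize(b,(400,314),interpolation=cv2.INTER_CUBIC),cv2.resize(w,(377,314))])
cv2.imwrite("pics/c3.png",o)
E
```

```text
[0.63 0.71 0.27] [-0.05  -0.072 -0.002] [0.4982 0.1879 0.0719]
[ 0.76 -0.03 -0.45] [-0.033 -0.012  0.029] [0.4982 0.1879 0.072 ]
[-0.08  0.28  0.25] [-0.03  -0.018 -0.02 ] [0.4982 0.1879 0.072 ]
```

View pics/c3.png

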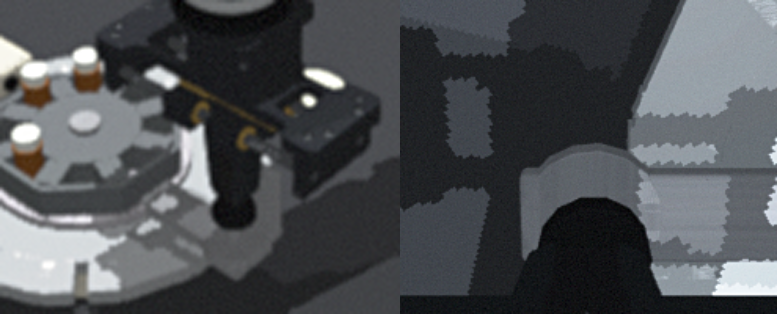

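```bash
python3 - <<'E'
from h import *
c=np.load("w3.npy",allow_pickle=True).item()
t=np.radians(59.1);u=np.array([np.cos(t),np.sin(t),0])
for z in(.085,.079,.072,.06): print(z,proj(c,np.array([.4991,.1875,z])+.016*u),proj(c,[.4991,.1875,z]))
print("tip",proj(c,[.4982,.1879,.072]))
g=cv2.cvtColor(c["img"],cv2.COLOR_RGB2GRAY);print(g[240:300:3,318].tolist(),g[240:300:3,300].tolist());print(g[280,260:380:4].tolist(),g[262,260:380:4].tolist())
im=cv2.convertScaleAbs(c["img"][200:340,230:410,::-1],alpha=3.5,beta=0)
s=eyes.capture("side")["img"][270:330,290:370,::-1];s=cv2.convertScaleAbs(s,alpha=2.5)
cv2.imwrite("pics/c4.png",np.hstack([cv2.resize(im,(440,342)),cv2.resize(s,(360,342),interpolation=cv2.INTER_CUBIC)]))
E
```

```text
0.085 [322.1 258.5] [322.  293.6]
0.079 [321.9 253.6] [321.9 287.8]
0.072 [321.8 248.3] [321.8 281.4]
0.06 [321.6 240. ] [321.6 271.4]
tip [319.6 281.6]
[104, 103, 102, 91, 101, 82, 18, 19, 15, 14, 12, 16, 17, 10, 17, 16, 21, 17, 17, 12] [99, 94, 99, 99, 97, 100, 94, 101, 5, 18, 18, 4, 14, 15, 16, 12, 24, 12, 14, 18]
[36, 36, 33, 33, 39, 106, 97, 101, 13, 13, 11, 18, 19, 10, 15, 19, 16, 10, 12, 7, 20, 10, 20, 13, 26, 150, 153, 139, 141, 109] [34, 31, 37, 29, 51, 97, 97, 97, 94, 92, 45, 15, 14, 12, 15, 20, 18, 18, 10, 13, 11, 21, 95, 141, 128, 127, 136, 133, 136, 137]
```

View pics/c4.png

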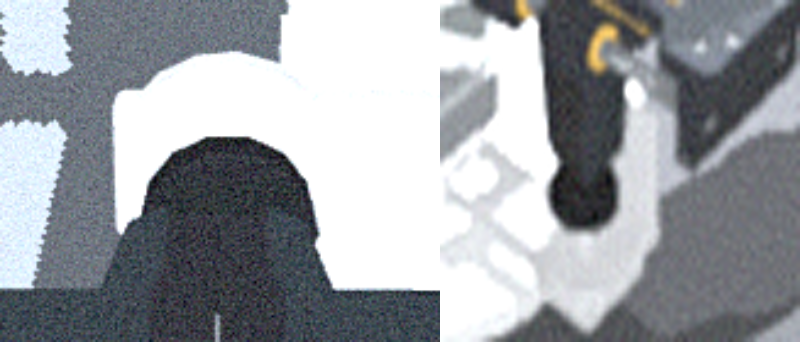

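The button rim is at row 256, which is still near z≈0.083, and the force is about 0. So the button is not pressed yet, and I'll go lower in small steps while checking the force.

Request:
{"api": "play_rows", "payload": {"series": [{"claw":0,"tx":0,"ty":0,"tz":0.002,"ax":0,"ay":0,"az":0},{"claw":0,"tx":0,"ty":0,"tz":0.004,"ax":0,"ay":0,"az":0},{"claw":0,"tx":0,"ty":0,"tz":0.004,"ax":0,"ay":0,"az":0}]}}

```text
clock: 4.1
tcp_pos: [0.4978, 0.1877, 0.0674]
orientation: [-0.0, 0.87, 0.493, -0.0]
force: [-1.3, 1.0, -0.0]
finger_gap: 0.004
grasp_force: 0.0
```

```bash
cat >> h.py <<'E'
def rim(name):
    s,c=wrist(name);g=cv2.GaussianBlur(cv2.cvtColor(c["img"],cv2.COLOR_RGB2GRAY),(3,3),0)
    r=[int(np.argmax(g[225:300,k]<45))+225 for k in range(312,332,4)]
    f=[s["force"]]
    for i in range(4): eyes.capture("side");f.append(observe()["force"])
    print("rim",r,"F",np.mean(f,0).round(2),"tcp",np.round(observe()["tcp_pos"],4),observe()["clock"])
E
python3 -c "
from h import *
rim('w4')"
```

```text
rim [260, 259, 259, 259, 259] F [-0.24  0.29  0.05] tcp [0.4981 0.1879 0.0678] 4.35
```

Still not in contact. The wrist geometry suggests the visible fingertip edge sits about 20 mm behind the TCP, so I'll continue down carefully.

Request:
{"api": "play_rows", "payload": {"series": [{"claw":0,"tx":0,"ty":0,"tz":0.002,"ax":0,"ay":0,"az":0},{"claw":0,"tx":0,"ty":0,"tz":0.004,"ax":0,"ay":0,"az":0},{"claw":0,"tx":0,"ty":0,"tz":0.004,"ax":0,"ay":0,"az":0}]}}

```text
clock: 4.65
tcp_pos: [0.4978, 0.1877, 0.0635]
orientation: [-0.0, 0.87, 0.493, -0.0]
force: [-0.5, 0.5, 0.5]
finger_gap: 0.001
grasp_force: 0.0
```

```bash
python3 -c "
from h import *
rim('w5')"
```

```text
rim [225, 262, 262, 262, 262] F [-0.17  0.18  0.34] tcp [0.4981 0.1879 0.0638] 4.9
```

Request:
{"api": "play_rows", "payload": {"series": [{"claw":0,"tx":0,"ty":0,"tz":0.002,"ax":0,"ay":0,"az":0},{"claw":0,"tx":0,"ty":0,"tz":0.004,"ax":0,"ay":0,"az":0},{"claw":0,"tx":0,"ty":0,"tz":0.004,"ax":0,"ay":0,"az":0}]}}

```text
clock: 5.2
tcp_pos: [0.4978, 0.1877, 0.0595]
orientation: [-0.0, 0.87, 0.493, -0.0]
force: [0.4, 0.5, 0.0]
finger_gap: 0.01
grasp_force: 0.0
```

```bash
python3 -c "
from h import *
rim('w6')"
```

```text
rim [225, 225, 225, 225, 225] F [-0.02  0.11  0.11] tcp [0.4981 0.1879 0.0598] 5.45
```

```bash
python3 - <<'E'
from h import *
c=np.load("w6.npy",allow_pickle=True).item()
im=cv2.convertScaleAbs(c["img"][200:360,220:420,::-1],alpha=4)
s=cv2.convertScaleAbs(eyes.capture("side")["img"][255:335,280:380,::-1],alpha=2.5)
t=cv2.convertScaleAbs(eyes.capture("top")["img"][230:310,220:320,::-1],alpha=2)
s0=cv2.convertScaleAbs(np.load("side.npy",allow_pickle=True).item()["img"][255:335,280:380,::-1],alpha=2.5)
z=lambda i:cv2.resize(i,(375,300),interpolation=cv2.INTER_CUBIC)
cv2.imwrite("pics/c5.png",np.vstack([np.hstack([z(im),z(s)]),np.hstack([z(t),z(s0)])]))
t=np.radians(59.1);u=np.array([np.cos(t),np.sin(t),0])
for zz in(.085,.079,.072): print(zz,proj(c,np.array([.4991,.1875,zz])+.016*u))
E
```

```text
0.085 [323. 269.]
0.079 [322.9 263.4]
0.072 [322.7 257.3]
```

View pics/c5.png

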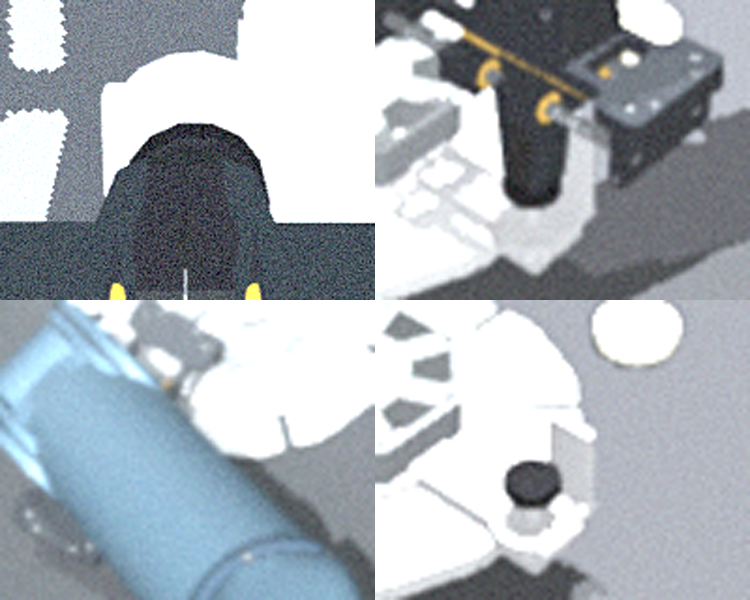

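The wrist view shows the rim at about row 267, and the cap in the side view is where it began. The button is unpressed and the finger is just above it, with the true tip roughly 25 mm short of the TCP. I'll continue stepwise, since the body still clears the lug.

Request:
{"api": "play_rows", "payload": {"series": [{"claw":0,"tx":0,"ty":0,"tz":0.0015,"ax":0,"ay":0,"az":0},{"claw":0,"tx":0,"ty":0,"tz":0.003,"ax":0,"ay":0,"az":0},{"claw":0,"tx":0,"ty":0,"tz":0.003,"ax":0,"ay":0,"az":0}]}}

```text
clock: 5.85
tcp_pos: [0.4982, 0.188, 0.0568]
orientation: [0.0, 0.87, 0.493, 0.0]
force: [0.1, -0.4, 1.3]
finger_gap: 0.006
grasp_force: 1.2
```

```bash
sed -i 's/g\[225:300,k\]<45/g[235:300,k]<30/; s/+225 for/+235 for/' h.py; python3 -c "
from h import *
rim('w7')
t=np.radians(59.1);u=np.array([np.cos(t),np.sin(t),0])
c=np.load('w7.npy',allow_pickle=True).item()
print(proj(c,np.array([.4991,.1875,.085])+.016*u))"
```

```text
rim [269, 268, 268, 268, 268] F [0.06 0.04 2.37] tcp [0.4983 0.188  0.0569] 6.1
[322.5 272.5]
```

Contact: Fz is 2.4 N at TCP z≈0.057. Now I'll press in by about 11.5 mm.

Request:
{"api": "play_rows", "payload": {"series": [{"claw":0,"tx":0,"ty":0,"tz":0.003,"ax":0,"ay":0,"az":0},{"claw":0,"tx":0,"ty":0,"tz":0.006,"ax":0,"ay":0,"az":0},{"claw":0,"tx":0,"ty":0,"tz":0.009,"ax":0,"ay":0,"az":0},{"claw":0,"tx":0,"ty":0,"tz":0.0115,"ax":0,"ay":0,"az":0},{"claw":0,"tx":0,"ty":0,"tz":0.0115,"ax":0,"ay":0,"az":0}]}}

```text
clock: 6.6
tcp_pos: [0.4982, 0.188, 0.0451]
orientation: [-0.0, 0.87, 0.493, 0.0]
force: [0.8, -0.3, 4.5]
finger_gap: 0.004
grasp_force: 2.4
```

```bash
python3 -c "
from h import *
rim('w8')"
```

```text
rim [269, 268, 268, 268, 268] F [0.22 0.21 4.7 ] tcp [0.4982 0.188  0.0454] 6.85
```

The rim stays fixed relative to the camera, so the button is moving with the finger and is pressed about 12 mm at 4.7 N. Now the first 15° of arc.

Request:
{"api": "play_rows", "payload": {"series": [{"claw":0,"tx":-0.0027,"ty":0,"tz":0.0005,"ax":0,"ay":0,"az":-1},{"claw":0,"tx":-0.0053,"ty":0.0001,"tz":0.0005,"ax":0,"ay":0,"az":-2},{"claw":0,"tx":-0.0107,"ty":0.0004,"tz":0.0005,"ax":0,"ay":0,"az":-4},{"claw":0,"tx":-0.016,"ty":0.0008,"tz":0.0005,"ax":0,"ay":0,"az":-6},{"claw":0,"tx":-0.0213,"ty":0.0015,"tz":0.0005,"ax":0,"ay":0,"az":-8},{"claw":0,"tx":-0.0266,"ty":0.0023,"tz":0.0005,"ax":0,"ay":0,"az":-10},{"claw":0,"tx":-0.0318,"ty":0.0033,"tz":0.0005,"ax":0,"ay":0,"az":-12},{"claw":0,"tx":-0.0396,"ty":0.0052,"tz":0.0005,"ax":0,"ay":0,"az":-15},{"claw":0,"tx":-0.0396,"ty":0.0052,"tz":0.0005,"ax":0,"ay":0,"az":-15}]}}

```text
clock: 7.75
tcp_pos: [0.4815, 0.15, 0.0448]
orientation: [0.0, 0.798, 0.603, -0.001]
force: [-1.5, -0.3, 8.4]
finger_gap: 0.004
grasp_force: 3.8
```

```bash
cat >> h.py <<'E'
H=np.array([.6302,.109])
def ang():
    s=observe();d=np.array(s["tcp_pos"])[:2]-H;x=rot(s["orientation"])[:,0]
    print("tcp ang",np.degrees(np.arctan2(d[1],d[0]))%360-149.1,"r",np.hypot(*d),"toolx",np.degrees(np.arctan2(x[1],x[0]))-59.1)
E
python3 -c "
from h import *
rim('w9');ang()"
```

```text
rim [269, 268, 268, 268, 268] F [-1.59 -0.21  7.13] tcp [0.4817 0.1506 0.0448] 8.0
tcp ang 15.230846906888985 r 0.15418782498017436 toolx 15.023998741442888
```

The rim is unchanged at row 268, so friction carries the arm without slip and the carousel is at about 15°. Continuing to about 38°.

Request:
{"api": "play_rows", "payload": {"series": [{"claw":0,"tx":-0.004,"ty":0.0001,"tz":0,"ax":0,"ay":0,"az":-1.5},{"claw":0,"tx":-0.008,"ty":0.0002,"tz":0,"ax":0,"ay":0,"az":-3},{"claw":0,"tx":-0.016,"ty":0.0008,"tz":0,"ax":0,"ay":0,"az":-6},{"claw":0,"tx":-0.0239,"ty":0.0019,"tz":0,"ax":0,"ay":0,"az":-9},{"claw":0,"tx":-0.0318,"ty":0.0033,"tz":0,"ax":0,"ay":0,"az":-12},{"claw":0,"tx":-0.0396,"ty":0.0052,"tz":0,"ax":0,"ay":0,"az":-15},{"claw":0,"tx":-0.0473,"ty":0.0075,"tz":0,"ax":0,"ay":0,"az":-18},{"claw":0,"tx":-0.0548,"ty":0.0102,"tz":0,"ax":0,"ay":0,"az":-21},{"claw":0,"tx":-0.0598,"ty":0.0122,"tz":0,"ax":0,"ay":0,"az":-23},{"claw":0,"tx":-0.0598,"ty":0.0122,"tz":0,"ax":0,"ay":0,"az":-23}]}}

```text
clock: 9.0
tcp_pos: [0.4767, 0.089, 0.0448]
orientation: [-0.0, 0.662, 0.75, -0.001]
force: [-2.4, -0.5, 9.9]
finger_gap: 0.008
grasp_force: 4.5
```

```bash
python3 -c "
from h import *
rim('w10');ang()"
```

```text
rim [269, 268, 268, 268, 268] F [-2.14 -0.61  8.92] tcp [0.4766 0.0895 0.0448] 9.25
tcp ang 38.12138158818999 r 0.1547927110157499 toolx 38.01869711181508
```

Carried without slip to about 38°. Now I'll lift straight up so the pin rides under the plate, then approach the lug just above the button.

Request:
{"api": "play_rows", "payload": {"series": [{"claw":0,"tx":0,"ty":0,"tz":-0.004,"ax":0,"ay":0,"az":0},{"claw":0,"tx":0,"ty":0,"tz":-0.01,"ax":0,"ay":0,"az":0},{"claw":0,"tx":0,"ty":0,"tz":-0.018,"ax":0,"ay":0,"az":0},{"claw":0,"tx":0,"ty":0,"tz":-0.018,"ax":0,"ay":0,"az":0},{"claw":0,"tx":-0.006,"ty":0.0015,"tz":-0.018,"ax":0,"ay":0,"az":-2},{"claw":0,"tx":-0.012,"ty":0.002,"tz":-0.018,"ax":0,"ay":0,"az":-4.5},{"claw":0,"tx":-0.012,"ty":0.002,"tz":-0.018,"ax":0,"ay":0,"az":-4.5}]}}

```text
clock: 9.95
tcp_pos: [0.4809, 0.0777, 0.0626]
orientation: [-0.0, 0.632, 0.775, -0.0]
force: [0.0, 0.7, -0.8]
finger_gap: 0.009
grasp_force: 0.0
```

```bash
python3 - <<'E'
from h import *
rim('w11');ang()
c=np.load("w11.npy",allow_pickle=True).item()
im=cv2.convertScaleAbs(c["img"][180:340,200:440,::-1],alpha=3)
s=cv2.convertScaleAbs(eyes.capture("side")["img"][230:350,240:400,::-1],alpha=2)
z=lambda i:cv2.resize(i,(400,300),interpolation=cv2.INTER_CUBIC)
cv2.imwrite("pics/c6.png",np.hstack([cv2.resize(im,(400,267)),z(s)[:267]]))
for p in(38,40,45):
    t=np.radians(149.1+p);b=np.r_[H+.152*np.r_[np.cos(t),np.sin(t)],.076]; tt=np.r_[-np.sin(t),np.cos(t),0]
    print(p,proj(c,b-.016*tt))
E
```

```text
rim [235, 235, 235, 235, 235] F [-0.17  0.06 -0.26] tcp [0.4809 0.0791 0.0628] 10.2
tcp ang 42.230345919673226 r 0.15229126675098043 toolx 42.48156055019242
38 [324.5 230.8]
40 [322.3 243.1]
45 [318.9 273.2]
```

View pics/c6.png

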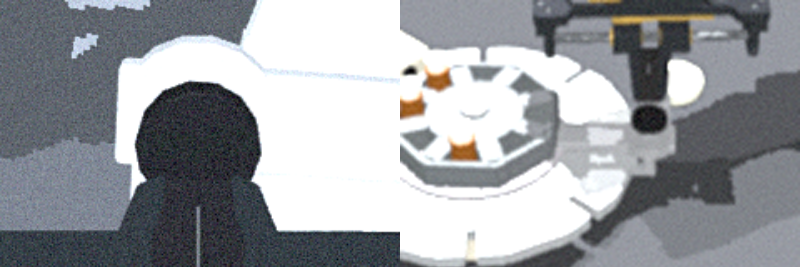

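The wrist view has the rim at row 228, so the carousel is at about 38° with the button free and riding. Now I'll push slowly on the lug.

Request:
{"api": "play_rows", "payload": {"series": [{"claw":0,"tx":-0.002,"ty":0,"tz":0,"ax":0,"ay":0,"az":-0.7},{"claw":0,"tx":-0.0035,"ty":0,"tz":0,"ax":0,"ay":0,"az":-1.3},{"claw":0,"tx":-0.005,"ty":0.0001,"tz":0,"ax":0,"ay":0,"az":-1.9},{"claw":0,"tx":-0.0065,"ty":0.0001,"tz":0,"ax":0,"ay":0,"az":-2.4},{"claw":0,"tx":-0.008,"ty":0.0002,"tz":0,"ax":0,"ay":0,"az":-3},{"claw":0,"tx":-0.0095,"ty":0.0003,"tz":0,"ax":0,"ay":0,"az":-3.6},{"claw":0,"tx":-0.011,"ty":0.0004,"tz":0,"ax":0,"ay":0,"az":-4.1},{"claw":0,"tx":-0.0125,"ty":0.0005,"tz":0,"ax":0,"ay":0,"az":-4.7},{"claw":0,"tx":-0.014,"ty":0.0006,"tz":0,"ax":0,"ay":0,"az":-5.2},{"claw":0,"tx":-0.0155,"ty":0.0008,"tz":0,"ax":0,"ay":0,"az":-5.8},{"claw":0,"tx":-0.0155,"ty":0.0008,"tz":0,"ax":0,"ay":0,"az":-5.8}]}}

```text
clock: 11.35
tcp_pos: [0.4852, 0.0628, 0.0628]
orientation: [0.0, 0.592, 0.806, -0.0]
force: [0.8, 0.7, -0.1]
finger_gap: 0.001
grasp_force: 0.0
```

```bash
cat >> h.py <<'E'
def where(name,z=.076):
    s,c=wrist(name);g=cv2.GaussianBlur(cv2.cvtColor(c["img"],cv2.COLOR_RGB2GRAY),(3,3),0)
    col=g[190:300,320]; r=190+np.argmax(np.convolve(col<32,np.ones(8),'valid')>=8)
    for zz in(z,.085):
        P=np.arange(30,56,.1);q=[]
        for p in P:
            t=np.radians(149.1+p);b=np.r_[H+.152*np.r_[np.cos(t),np.sin(t)],zz]
            q.append(proj(c,b-.016*np.r_[-np.sin(t),np.cos(t),0])[1])
        print("row",r,"z",zz,"carousel deg",round(np.interp(r+2.5,q,P),1))
    f=[]
    for i in range(3): f.append(observe()["force"]);eyes.capture("side")
    print("F",np.mean(f,0).round(2),observe()["clock"],np.round(observe()["tcp_pos"],4));ang()
E
python3 -c "
from h import *
where('w12')"
```

```text
row 227 z 0.076 carousel deg 43.6
row 227 z 0.085 carousel deg 42.6
F [-0.13  0.18 -0.48] 11.55 [0.4851 0.0635 0.0628]
tcp ang 48.322514495342745 r 0.15211610537655587 toolx 48.2727387202008
```

The carousel now moves with the finger and is at about 43.6°. Continuing in small steps.

Request:
{"api": "play_rows", "payload": {"series": [{"claw":0,"tx":-0.0008,"ty":0,"tz":0,"ax":0,"ay":0,"az":-0.3},{"claw":0,"tx":-0.0016,"ty":0,"tz":0,"ax":0,"ay":0,"az":-0.6},{"claw":0,"tx":-0.0024,"ty":0,"tz":0,"ax":0,"ay":0,"az":-0.9},{"claw":0,"tx":-0.003,"ty":0,"tz":0,"ax":0,"ay":0,"az":-1.1},{"claw":0,"tx":-0.003,"ty":0,"tz":0,"ax":0,"ay":0,"az":-1.1}]}}

```text
clock: 12.05
tcp_pos: [0.4858, 0.0607, 0.0628]
orientation: [0.0, 0.584, 0.812, -0.0]
force: [0.2, 0.2, 0.3]
finger_gap: 0.006
grasp_force: 0.0
```

```bash
python3 -c "
from h import *
where('w13')"
```

```text
row 234 z 0.076 carousel deg 45.6
row 234 z 0.085 carousel deg 44.5
F [-0.12  0.12  0.29] 12.25 [0.4858 0.0608 0.0628]
tcp ang 49.34224055461962 r 0.15223221571462944 toolx 49.389959705929336
```

The rim jumped 7 rows, which fits the button having snapped up. I'll confirm the lock with a small extra push.

Request:
{"api": "play_rows", "payload": {"series": [{"claw":0,"tx":-0.0007,"ty":0,"tz":0,"ax":0,"ay":0,"az":0},{"claw":0,"tx":-0.0014,"ty":0,"tz":0,"ax":0,"ay":0,"az":0},{"claw":0,"tx":-0.002,"ty":0,"tz":0,"ax":0,"ay":0,"az":0},{"claw":0,"tx":-0.002,"ty":0,"tz":0,"ax":0,"ay":0,"az":0}]}}

```text
clock: 12.65
tcp_pos: [0.4864, 0.0589, 0.0628]
orientation: [-0.0, 0.584, 0.811, 0.0]
force: [-1.4, 0.2, -1.1]
finger_gap: 0.005
grasp_force: 0.1
```

```bash
python3 -c "
from h import *
where('w14')"
```

```text
row 230 z 0.076 carousel deg 45.7
row 230 z 0.085 carousel deg 44.6
F [ 0.38  0.52 -0.63] 12.85 [0.4865 0.0589 0.0628]
tcp ang 50.11951555844564 r 0.15221406032858034 toolx 49.38600686478585
```

Request:
{"api": "play_rows", "payload": {"series": [{"claw":0,"tx":-0.0007,"ty":0,"tz":0,"ax":0,"ay":0,"az":0},{"claw":0,"tx":-0.0014,"ty":0,"tz":0,"ax":0,"ay":0,"az":0},{"claw":0,"tx":-0.002,"ty":0,"tz":0,"ax":0,"ay":0,"az":0},{"claw":0,"tx":-0.002,"ty":0,"tz":0,"ax":0,"ay":0,"az":0}]}}

```text
clock: 13.25
tcp_pos: [0.4872, 0.057, 0.0628]
orientation: [0.0, 0.584, 0.811, 0.0]
force: [0.2, 0.9, -0.1]
finger_gap: 0.004
grasp_force: 0.2
```

```bash
python3 -c "
from h import *
where('w15')"
```

```text
row 230 z 0.076 carousel deg 46.5
row 230 z 0.085 carousel deg 45.4
F [ 0.28 -0.08 -0.32] 13.45 [0.487  0.0569 0.0628]
tcp ang 50.89845425896473 r 0.15233653276662926 toolx 49.38620666546145
```

```bash
python3 - <<'E'
from h import *
from scipy.optimize import least_squares
for n in("w11","w12","w13","w14","w15"):
    c=np.load(n+".npy",allow_pickle=True).item();g=cv2.GaussianBlur(cv2.cvtColor(c["img"],cv2.COLOR_RGB2GRAY),(5,5),0)
    r0=190+np.argmax(np.convolve(g[190:300,320]<32,np.ones(8),'valid')>=8)
    L=[];Rr=[]
    for r in range(r0+6,r0+40,3):
        row=g[r]<50;l=320
        while row[l]:l-=1
        q=320
        while row[q]:q+=1
        L.append(l);Rr.append(q)
    print(n,r0,[int(b-a) for a,b in zip(L,Rr)])
    # joint fit of angle & height from edge points
    pts=[(l,r) for l,r in zip(L,range(r0+6,r0+40,3))]+[(q,r) for q,r in zip(Rr,range(r0+6,r0+40,3))]+[(320,r0)]
    pts=np.array(pts[:9]+pts[12:21]+pts[-1:],float)
    def f(v):
        o=[]
        for uv in pts:
            X=atz(ray(c,uv,c["pos"],c["M"]),v[2]);o.append(np.hypot(X[0]-v[0],X[1]-v[1])-.016)
        return np.array(o)*1e3
    s=least_squares(f,[.483,.075,.08],loss="soft_l1");d=s.x[:2]-H
    print("   z",s.x[2].round(4),"ang",(np.degrees(np.arctan2(d[1],d[0]))%360-149.1).round(2),"r",np.hypot(*d).round(4),"cost",s.cost.round(2))
E
```

```text
w11 230 [47, 53, 57, 63, 67, 69, 71, 73, 73, 74, 76, 75]
   z 0.07 ang 38.4 r 0.1531 cost 0.26
w12 227 [47, 54, 59, 63, 67, 70, 71, 73, 74, 75, 76, 77]
   z 0.071 ang 43.61 r 0.1532 cost 0.33
w13 234 [48, 56, 60, 65, 69, 72, 74, 76, 77, 78, 79, 79]
   z 0.0794 ang 44.67 r 0.1532 cost 0.26
w14 231 [49, 56, 61, 66, 69, 72, 74, 76, 77, 78, 80, 80]
   z 0.0789 ang 44.91 r 0.1532 cost 0.37
w15 230 [47, 55, 60, 64, 69, 72, 73, 75, 76, 78, 79, 79]
   z 0.0772 ang 45.77 r 0.1531 cost 0.34
```

The button height rose about 8.5 mm between w12 and w13, so the pin has snapped in at about 45°. One more 1.5 mm push should show whether it is locked.

Request:
{"api": "play_rows", "payload": {"series": [{"claw":0,"tx":-0.0007,"ty":0,"tz":0,"ax":0,"ay":0,"az":0},{"claw":0,"tx":-0.0015,"ty":0,"tz":0,"ax":0,"ay":0,"az":0},{"claw":0,"tx":-0.0015,"ty":0,"tz":0,"ax":0,"ay":0,"az":0}]}}

```text
clock: 13.75
tcp_pos: [0.4873, 0.0563, 0.0628]
orientation: [-0.0, 0.584, 0.812, 0.0]
force: [-1.8, 4.6, 0.6]
finger_gap: 0.002
grasp_force: 2.0
```

```bash
python3 -c "
from h import *
where('w16')"
```

```text
row 230 z 0.076 carousel deg 46.7
row 230 z 0.085 carousel deg 45.7
F [-1.84  4.38  0.84] 13.95 [0.4874 0.0563 0.0628]
tcp ang 51.16006628052122 r 0.1522624479347602 toolx 49.41531265229212
```

The push met 4.7 N with almost no motion, so it is locked in the slot. Backing off and lifting clear.

Request:
{"api": "play_rows", "payload": {"series": [{"claw":0,"tx":0.004,"ty":0,"tz":0,"ax":0,"ay":0,"az":0},{"claw":0,"tx":0.009,"ty":0,"tz":0,"ax":0,"ay":0,"az":0},{"claw":0,"tx":0.009,"ty":0,"tz":0,"ax":0,"ay":0,"az":0},{"claw":0,"tx":0.009,"ty":0,"tz":-0.03,"ax":0,"ay":0,"az":0},{"claw":0,"tx":0.009,"ty":0,"tz":-0.07,"ax":0,"ay":0,"az":0},{"claw":0,"tx":0.009,"ty":0,"tz":-0.11,"ax":0,"ay":0,"az":0},{"claw":0,"tx":0.009,"ty":0,"tz":-0.15,"ax":0,"ay":0,"az":0},{"claw":0,"tx":0.009,"ty":0,"tz":-0.15,"ax":0,"ay":0,"az":0},{"claw":0,"tx":0.009,"ty":0,"tz":-0.15,"ax":0,"ay":0,"az":0}]}}

```text
clock: 14.85
tcp_pos: [0.4852, 0.0635, 0.2133]
orientation: [0.001, 0.585, 0.811, 0.0]
force: [-0.2, -0.8, -0.3]
finger_gap: -0.001
grasp_force: 0.0
```

```bash
python3 - <<'E'
from h import *
s,c=wrist("w17");print(s["clock"],np.round(s["tcp_pos"],4),np.round(s["force"],1))
for p in(43.5,45,46.5):
    t=np.radians(149.1+p);b=H+.152*np.r_[np.cos(t),np.sin(t)];print(p,[proj(c,np.r_[b,z]) for z in(.085,.076)])
si=eyes.capture("side")["img"][200:380,180:400,::-1]
cv2.imwrite("pics/fin.png",np.hstack([cv2.resize(c["img"][:,:,::-1],(400,300)),cv2.resize(si,(367,300),interpolation=cv2.INTER_CUBIC)]))
g=c["img"].max(2);n,l,st,ce=cv2.connectedComponentsWithStats((cv2.GaussianBlur(g,(3,3),0)<38).astype(np.uint8))
for i in range(1,n):
    if 500<st[i,4]<4000: print(st[i],ce[i].round(1))
E
```

```text
14.85 [0.4852 0.0635 0.2133] [-0.2 -0.8 -0.3]
43.5 [array([319.3, 196.4]), array([319.2, 194. ])]
45 [array([318.8, 201.6]), array([318.8, 199. ])]
46.5 [array([318.5, 206.8]), array([318.4, 204.1])]
[ 297  182   41   41 1309] [317.2 202.1]
```

View pics/fin.png

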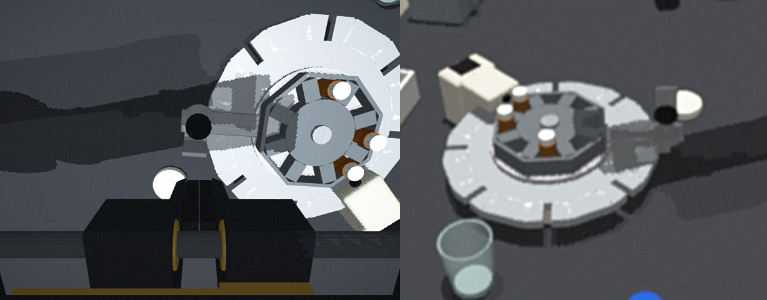

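The final view shows the button at (317,202), which matches 45° with the plunger up. The three vials are in their pockets, nothing else has moved, and the fingers are clear. Handing in.

```bash
python3 -c "
from h import *
print(ticket.close_job())"
```

```text
the job is handed in; nothing more can be done
None
```

The carousel is turned counter-clockwise one slot (about 45°) with the plunger sprung back up and locked there, the vials still in their pockets and the fingers clear; the job was handed in at about 15 s, and no verdict came back.

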